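# Snug the chopping board's screw clamp

## Robot

A 6-joint arm with a two-finger parallel gripper is mounted at the origin on the work surface. World frame = base frame: x ahead of the robot, y to its left, z up, the work surface at z = 0. Lengths are in m, angles in rad, forces in N, time in s.
With the tool pointing down it reaches from about 0.275 to 0.85 m from the base axis. Payload 19 kg.
Tool frame: the origin (TCP) lies at the very end of the fingers, on their centre line; the grasp point (between the pads) lies 19 mm behind it (manip.pinch_z is the distance from the TCP to the grasp point, in m); z points along the fingers, y is the line along which they close (so a half turn about z gives the same grasp; the last joint's range is limited). The gripper opens to 85 mm and grips with 20 to 120 N. Pads are 22 mm wide; open, the fingers measure 114 mm over their backs; the gripper's body (76 mm by 85 mm) begins 54 mm behind the grasp point. The pads swing forward as they close: fully open they stand 13 mm farther back than shut.
Start: joints at [-1.366, 0.15, 1.437, -0, 1.554, -0.134], TCP at [0.191, -0.542, 0.231] pointing down, gripper open.
Joint ranges: [-2.8, 2.8], [-0.68, 2.1], [0.12, 2.68], [-1.39, 4.53], [0.16, 2.79], [-2.81, 2.81]. Speed limits (rad/s): [1.89, 1.89, 2.22, 3.01, 3.01, 3.01].

## Interface

Orientations are given as [roll, pitch, yaw] about the fixed x, y, z axes, in that order (R = Rz(yaw) Ry(pitch) Rx(roll)).
In Python, from station import manip gives the robot as it stands.
- The arm moves only by the shell command python3 -m inch 'ROWS' [OPENING]. ROWS is JSON, one flat list of numbers, 6 for each row, row after row: the shift along the world's x, y, z in m, then the turn, a rotation vector about the world's x, y, z in rad. A call has 1 to 5 rows; each row shifts and turns the commanded pose from where the row before left it; what a row does not reach is not made up. A row lasts 1/8 s, in which the tool goes at most 62.5 mm and 10.7 degrees, less where a joint would pass 70% of its speed; a pose out of reach is approached as far as the arm can. A call with a gripper value outside its range is refused whole. OPENING is the finger opening in m, from 0 to 0.0854, set as the call begins (- or left out, the last holds). The fingers move at their own pace and stop on an object; the grip force is fixed at half the most. Time passes only in rows, so rows that do not move let the fingers close. It gives the time, the measured TCP pose, the force, the opening and the grip force at its end, in the units of the state.
- manip.get_obs(): the state, without advancing time (a new reading comes with each control period).
- manip.read_camera(name): name is "side" or "top" or "wrist"; returns the picture (480x640x3 uint8, red, green, blue); there is no depth.
- manip.camera_params(name): a dict with "mtx" (3x3 intrinsics, pixels), "pose" (4x4, takes a point from camera to world coordinates); the wrist camera has in their place "T_tool_cam" (4x4, takes a point from camera to tool coordinates, whose origin is the TCP and whose axes are the flange's). Camera axes: x right, y down, z forward; pixel columns grow to the right and rows downward; lengths in m; the calibration is good to about 2 mm. A picture is of the moment at which its call begins: read the wrist's pose just before it. camera_params takes no time and is no camera call.
- manip.job_done(): hands the job in; it is judged then, once.
The state is a dict: "t": time; "joint_pos": joint angles; "joint_vel": joint speeds; "joint_efforts": joint torques, N m; "tcp_pos": TCP position; "ee_rot": TCP orientation; "contact_force": force on the tool from outside, world axes, zero at the start; "ft_torque": the same for the moment, N m; "opening": opening from 0.0 (shut) to 1.0 (fully open); "grip_force": force on a finger pad.
Only numpy, scipy, OpenCV 4.12 (cv2) and the standard library are available. Lean on these libraries where they do the work, as an engineer would, in place of code of your own. Each camera call takes 0.05 s, during which the arm holds its last target. There are 200 camera calls.

## Task

Two screw clamps stand on the kitchen worktop and the wooden chopping board lies under the pad of one of them. Turn that clamp's crank clockwise until its pad meets the board, then snug it down about a quarter of a turn more, so that the board is held firmly but not crushed, and let go. Leave the other clamp's crank as it is and do not shift the board.

Things in the scene. Friction and masses are not known exactly. Their poses are not given: they have to be found in the camera images.
- pad: Sprung rubber foot, 34 mm wide, under the upright screw of the clamp that has the board. Origin: centre of its underside, on the screw's axis (the axis the crank turns about). Starts 2 to 5 mm over the board. After first touch it stays put while the screw goes on down: about 40 N more per rad. A quarter turn past touch (65 N) is right; 25 to 115 N is snug, over 125 N crushes.
- screw (a joint): That clamp's crank, rad, growing clockwise seen from above; each rad lowers screw, crank and knob 3 mm, and the pad too until it touches, near 1.6. Starts at 0 to 0.7, end stop 4.8. Stays where it is left. Hand force along the circle: about 7 N moving (4 N resting after a move) before touch, 11 (7) N when snug, 14 (10) N when too tight. The fixed grey C-shaped frame is 112 mm high.
- work_grip (a point): Point to hold on that clamp's crank knob: an upright black knob, 25 mm across, 52 mm tall, from 28 mm below this point to 24 mm above. It spins freely on its pin, 55 mm from the screw's axis, so a gripper holding it from above carries it round the circle without turning itself. The crank arm's top is 29 mm below this point; only the knob stands higher, so there is room around it.
- board: Loose wooden chopping board, 220 x 150 x 22 mm, about 0.5 kg, flat on the worktop, one short side under the pad. Origin: centre of its underside; x along its length, z up; its top is 22 mm above the origin. It may shift by 20 mm at most.
- spare_grip (a point): The same point on the crank knob of the other clamp, identical but with nothing under its pad, 0.28 to 0.46 m to the side of the first. This knob must stay within 10 mm of where it starts.

How it is judged:
By the outcome, as a careful person would: the job done as asked, in the order asked, and still so for the second after the job is handed in, with the robot touching nothing.
It also fails if it takes over 35 s, if anything falls off the work surface, if the arm or the gripper's body presses on something with over 40 N, if the wrist force passes 120 N, or if a joint passes its speed limit or range.

## Working session

There is one attempt and no reset: what is moved stays moved. The work goes in short steps, Python scripts to look and compute and a shell command to move; the robot and the scene stay as the last step left them, time stands still between calls to the robot, and variables do not carry over. Pictures are saved under pics/ and viewed, at most 10 in all, crops included, and the job is handed in when it is done.

```bash
mkdir -p pics; ls
python3 - <<'E'
from station import manip
import cv2
for n in("top","side"):
    p=manip.camera_params(n);print(n,p["mtx"].tolist(),p["pose"].round(4).tolist())
    cv2.imwrite(f"pics/{n}0.png",manip.read_camera(n)[:,:,::-1])
print(manip.camera_params("wrist"));print(manip.get_obs())
E
```

```text
pics
top [[504.02138256860115, 0.0, 316.57392033498934], [0.0, 504.02138256860115, 235.25496988218606], [0.0, 0.0, 1.0]] [[0.0231, -0.9921, 0.1237, 0.4175], [-0.9993, -0.0264, -0.0258, 0.0122], [0.0288, -0.123, -0.992, 0.8957], [0.0, 0.0, 0.0, 1.0]]
side [[550.2213333441508, 0.0, 321.41772508033193], [0.0, 550.2213333441508, 239.40048624137037], [0.0, 0.0, 1.0]] [[-0.9343, -0.1914, 0.3007, 0.2238], [-0.3555, 0.4394, -0.8249, 0.7523], [0.0258, -0.8777, -0.4786, 0.5816], [0.0, 0.0, 0.0, 1.0]]
{'mtx': array([[335.18783556,   0.        , 318.01308138],
       [  0.        , 335.18783556, 237.0559347 ],
       [  0.        ,   0.        ,   1.        ]]), 'T_tool_cam': array([[ 3.32212409e-04, -9.47607896e-01, -3.19435699e-01,
         8.11472000e-02],
       [ 9.99999945e-01,  3.19773029e-04,  9.13891080e-05,
         7.50941723e-04],
       [ 1.55458807e-05, -3.19435712e-01,  9.47607949e-01,
        -1.43415889e-01],
       [ 0.00000000e+00,  0.00000000e+00,  0.00000000e+00,
         1.00000000e+00]])}
{'t': 0.1, 'joint_pos': array([-1.36602627e+00,  1.50899024e-01,  1.43795833e+00,  2.74223199e-05,
        1.55376984e+00, -1.34032160e-01]), 'joint_vel': array([-0.00201799, -0.00016944, -0.00207003,  0.00109741, -0.00235236,
       -0.00039519]), 'joint_efforts': array([ 3.69894478e-03, -7.14381838e+01, -5.71794176e+01, -2.59457556e-04,
        7.00392004e-03,  5.97251187e-05]), 'tcp_pos': array([ 0.19103399, -0.54211136,  0.23076118]), 'ee_rot': array([-3.14057106e+00, -1.65418564e-04,  3.38801652e-01]), 'contact_force': array([-0.44411403, -0.71900957, -0.23770497]), 'ft_torque': array([0.03303802, 0.03653968, 0.00554909]), 'grip_force': 0.0, 'opening': 1.0002772032559333}
```

View pics/top0.png

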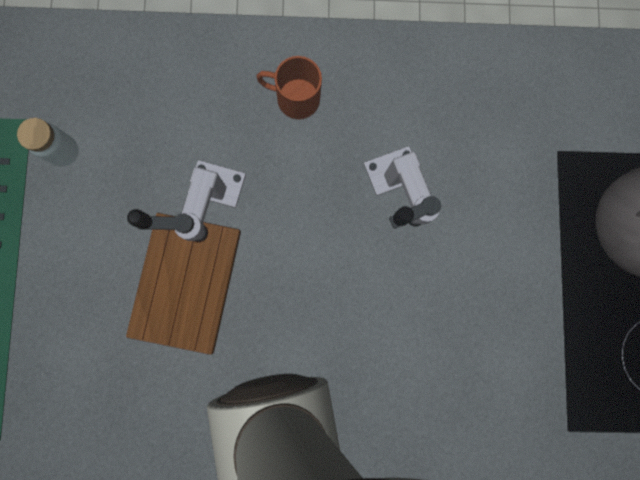

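View pics/side0.png

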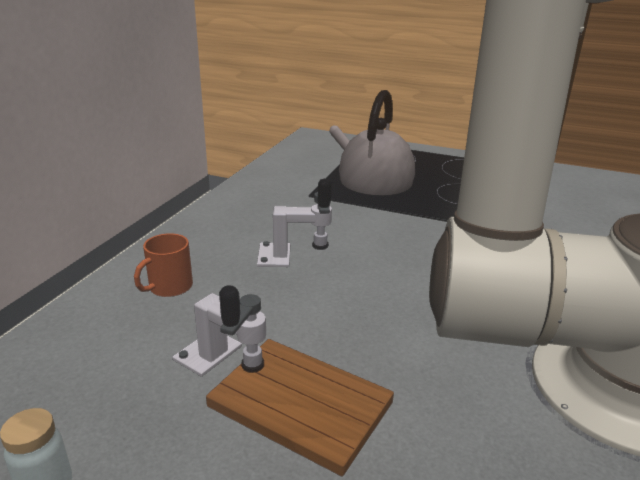

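The top view shows the board clamp on the left (+y): knob about (139,219), screw hub about (187,226), board centre about (184,285). The spare clamp is on the right, with its knob at about (402,215). In the side view the working knob spans (230,290)–(232,322) and the pad is at (253,364). I'll zoom in to refine these.

Run:
```python
import cv2,numpy as np
a=cv2.imread("pics/top0.png")[190:265,115:215];b=cv2.imread("pics/side0.png")[275:385,180:280]
a=cv2.resize(a,None,fx=4,fy=4,interpolation=2);b=cv2.resize(b,None,fx=4,fy=4,interpolation=2)
c=np.zeros((440,800,3),np.uint8);c[:300,:400]=a;c[:440,400:]=b
c=cv2.convertScaleAbs(c,alpha=1.8,beta=20)
cv2.imwrite("pics/crop.png",c)
```

```text
(no output)
```

View pics/crop.png

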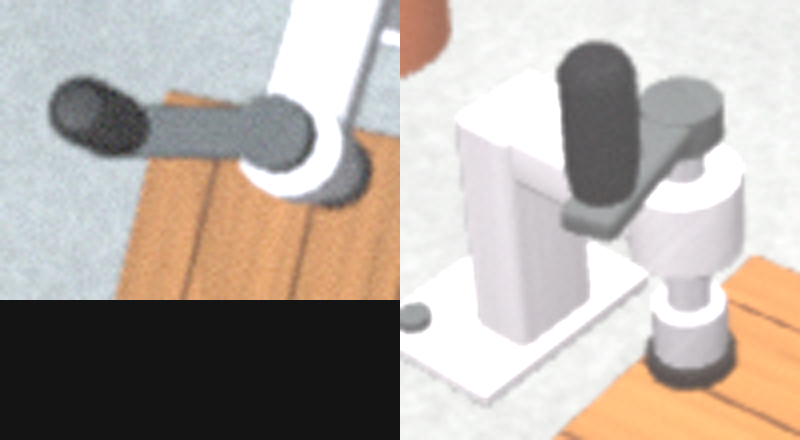

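The crop gives these pixels. Top view: knob top centre about (136,217.5), hub top about (184.5,223). Side view: knob top about (229.3,290.5), hub top about (250.5,300.5), pad underside about (252.5,366.5).

```bash
cat > h.py <<'E'
import numpy as np,cv2
from station import manip
def ray(n,uv):
    p=manip.camera_params(n);d=p["pose"][:3,:3]@np.linalg.solve(p["mtx"],[*uv,1.]);return p["pose"][:3,3],d/np.linalg.norm(d)
def tri(a,b):
    P=[ray("top",a),ray("side",b)];A=0;B=0
    for o,d in P:
        M=np.eye(3)-np.outer(d,d);A=A+M;B=B+M@o
    x=np.linalg.solve(A,B);return x,[np.linalg.norm((np.eye(3)-np.outer(d,d))@(x-o)) for o,d in P]
def atz(n,uv,z):
    o,d=ray(n,uv);return o+d*(z-o[2])/d[2]
E
python3 - <<'E'
from h import *
k,e=tri((136,217.5),(229.3,290.5));h,f=tri((184.5,223),(250.5,300.5))
print("knob top",k.round(4),e[0].round(4),"hub",h.round(4),f[0].round(4),"r",np.linalg.norm((k-h)[:2]))
print("pad",atz("side",(252.5,366.5),.025).round(4))
for z in (.14,.15,.16,.17,.18,.19):print(z,atz("top",(136,217.5),z).round(4),atz("side",(229.3,290.5),z).round(4))
for uv in((159,214),(240,228.5),(213,353.5),(128,337)):print(atz("top",uv,.022).round(4))
E
```

```text
knob top [0.5262 0.249  0.1896] 0.0025 hub [0.5275 0.1931 0.138 ] 0.0023 r 0.05595813595022836
pad [0.5275 0.2003 0.025 ]
0.14 [0.5314 0.2645 0.14  ] [0.5675 0.1854 0.14  ]
0.15 [0.5299 0.2611 0.15  ] [0.5598 0.1983 0.15  ]
0.16 [0.5284 0.2578 0.16  ] [0.552  0.2111 0.16  ]
0.17 [0.5269 0.2545 0.17  ] [0.5442 0.2239 0.17  ]
0.18 [0.5253 0.2511 0.18  ] [0.5364 0.2368 0.18  ]
0.19 [0.5238 0.2478 0.19  ] [0.5286 0.2496 0.19  ]
[0.5564 0.2647 0.022 ]
[0.5347 0.1232 0.022 ]
[0.3207 0.1597 0.022 ]
[0.3451 0.3036 0.022 ]
```

```bash
python3 -m inch '[0.02,0.048,0.01,0,0,0,0.022,0.052,0.01,0,0,0,0.022,0.052,0.01,0,0,0,0.022,0.052,0,0,0,0,0.022,0.052,0,0,0,0]' 0.0854; python3 -m inch '[0.022,0.052,0,0,0,0,0.022,0.052,0,0,0,0,0.022,0.052,0,0,0,0,0.022,0.052,0,0,0,0,0.022,0.052,0,0,0,0]'; python3 -m inch '[0.022,0.052,0,0,0,0,0.022,0.052,0,0,0,0,0.022,0.052,0,0,0,0,0.022,0.052,0,0,0,0,0,0,0,0,0,0]'
```

```text
t: 0.72
tcp_pos: [0.2993, -0.2845, 0.2612]
ee_rot: [-3.142, -0.0, 0.338]
contact_force: [0.8, -0.8, -0.1]
opening: 1.001
grip_force: 0.0
t: 1.35
tcp_pos: [0.4093, -0.0244, 0.2613]
ee_rot: [3.141, -0.0, 0.339]
contact_force: [0.7, -0.0, 0.9]
opening: 1.0
grip_force: 0.0
t: 1.98
tcp_pos: [0.4974, 0.1846, 0.2601]
ee_rot: [-3.141, 0.002, 0.342]
contact_force: [-1.0, -1.3, -0.7]
opening: 1.0
grip_force: 0.0
```

Run:
```python
from h import *
from scipy.spatial.transform import Rotation as R
o=manip.get_obs();im=manip.read_camera("wrist");p=manip.camera_params("wrist")
T=np.eye(4);T[:3,:3]=R.from_euler("xyz",o["ee_rot"]).as_matrix();T[:3,3]=o["tcp_pos"];C=T@p["T_tool_cam"]
np.save("C.npy",C);print(o["tcp_pos"],o["joint_pos"].round(2))
cv2.imwrite("pics/w1.png",im[:,:,::-1])
for q in([.526,.249,.1896],[.5275,.193,.138]):
    c=C[:3,:3].T@(np.array(q)-C[:3,3]);print((p["mtx"]@c/c[2])[:2])
```

```text
[0.49742022 0.18459432 0.26009477] [0.21 0.05 1.49 0.   1.6  1.44]
[236.55513374 177.96103124]
[319.91701209 189.89809212]
```

View pics/w1.png

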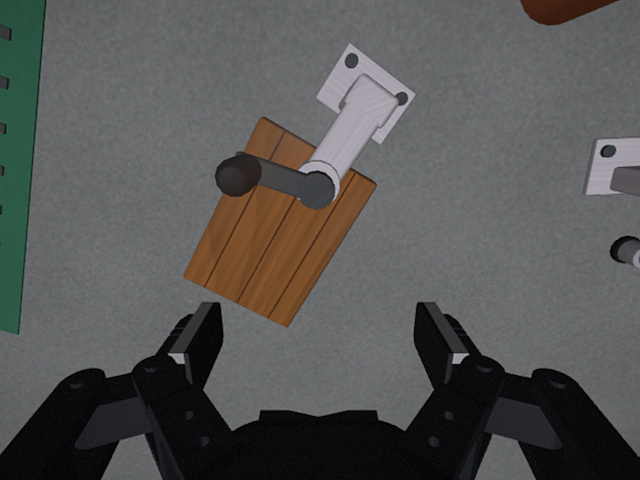

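The wrist view shows the knob top at (236,175), against a prediction of (237,178), and the hub at (317,189) against (320,190). The estimates agree to about 2 mm, so I'll move over the knob, descend and grip.

```bash
python3 -m inch '[0.015,0.032,0,0,0,0,0.0145,0.032,0,0,0,0,0,0,-0.03,0,0,0,0,0,-0.04,0,0,0,0,0,-0.038,0,0,0]'; python3 -m inch '[0,0,0,0,0,0]'
```

```text
t: 2.65
tcp_pos: [0.5263, 0.2445, 0.1522]
ee_rot: [3.141, -0.0, 0.338]
contact_force: [-0.4, 0.6, 0.0]
opening: 0.997
grip_force: 0.0
t: 2.78
tcp_pos: [0.5254, 0.2443, 0.1512]
ee_rot: [-3.141, 0.005, 0.338]
contact_force: [0.5, -0.2, 1.1]
opening: 1.0
grip_force: 0.0
```

```bash
python3 -m inch '[0.001,0.004,0,0,0,0,0,0,0,0,0,0]'; python3 -m inch '[0,0,0,0,0,0,0,0,0,0,0,0,0,0,0,0,0,0,0,0,0,0,0,0,0,0,0,0,0,0]' 0.0;python3 -m inch '[0,0,0,0,0,0,0,0,0,0,0,0]'
```

```text
t: 3.02
tcp_pos: [0.5283, 0.25, 0.1551]
ee_rot: [-3.142, -0.003, 0.339]
contact_force: [-0.4, -0.6, 0.3]
opening: 1.002
grip_force: 0.0
t: 3.65
tcp_pos: [0.5275, 0.251, 0.1539]
ee_rot: [-3.139, -0.001, 0.339]
contact_force: [-1.9, 11.3, 5.3]
opening: 0.272
grip_force: 59.0
t: 3.9
tcp_pos: [0.5275, 0.251, 0.1539]
ee_rot: [-3.139, -0.001, 0.339]
contact_force: [-2.6, 10.5, 4.8]
opening: 0.272
grip_force: 59.0
```

```bash
python3 -m inch '[0.0,0.002,0.001,0,0,0,0,0,0,0,0,0]'
```

```text
t: 4.15
tcp_pos: [0.5274, 0.2514, 0.1539]
ee_rot: [3.141, 0.001, 0.339]
contact_force: [-0.0, -3.4, -2.1]
opening: 0.27
grip_force: 59.7
```

Run:
```python
from h import *
C=np.load("C.npy");M=manip.camera_params("wrist")["mtx"]
for uv,z in(((236,175),.1896),((317,189),.138)):
    d=C[:3,:3]@np.linalg.solve(M,[*uv,1]);print((C[:3,3]+d*(z-C[2,3])/d[2]).round(4))
a=np.radians(91)
for i in range(36):
    p=lambda k:55*np.array([np.cos(a-.1*k),np.sin(a-.1*k)])
    print(i,(p(i+1)-p(i)).round(1),end=" | ")
```

```text
[0.5277 0.2498 0.1896]
[0.5274 0.1954 0.138 ]
0 [ 5.5 -0.2] | 1 [ 5.4 -0.7] | 2 [ 5.3 -1.3] | 3 [ 5.2 -1.8] | 4 [ 5.  -2.3] | 5 [ 4.7 -2.8] | 6 [ 4.4 -3.3] | 7 [ 4.1 -3.7] | 8 [ 3.7 -4.1] | 9 [ 3.3 -4.4] | 10 [ 2.8 -4.7] | 11 [ 2.3 -5. ] | 12 [ 1.8 -5.2] | 13 [ 1.3 -5.3] | 14 [ 0.8 -5.4] | 15 [ 0.2 -5.5] | 16 [-0.3 -5.5] | 17 [-0.9 -5.4] | 18 [-1.4 -5.3] | 19 [-1.9 -5.1] | 20 [-2.4 -4.9] | 21 [-2.9 -4.7] | 22 [-3.4 -4.3] | 23 [-3.8 -4. ] | 24 [-4.2 -3.6] | 25 [-4.5 -3.1] | 26 [-4.8 -2.7] | 27 [-5.  -2.2] | 28 [-5.2 -1.7] | 29 [-5.4 -1.1] | 30 [-5.5 -0.6] | 31 [-5.5 -0. ] | 32 [-5.5  0.5] | 33 [-5.4  1. ] | 34 [-5.3  1.6] | 35 [-5.1  2.1] |
```

```bash
python3 -m inch '[0.0055,-0.0002,-0.0003,0,0,0,0.0054,-0.0007,-0.0003,0,0,0,0.0053,-0.0013,-0.0003,0,0,0]'; python3 -m inch '[0.0052,-0.0018,-0.0003,0,0,0,0.005,-0.0023,-0.0003,0,0,0]';python3 -m inch '[0,0,0,0,0,0]'
```

```text
t: 4.53
tcp_pos: [0.543, 0.2488, 0.1529]
ee_rot: [3.141, 0.003, 0.339]
contact_force: [-10.1, -6.0, 1.5]
opening: 0.277
grip_force: 60.0
t: 4.78
tcp_pos: [0.553, 0.2446, 0.1523]
ee_rot: [3.141, 0.004, 0.339]
contact_force: [-12.6, -8.7, 2.2]
opening: 0.274
grip_force: 60.2
t: 4.9
tcp_pos: [0.5533, 0.2443, 0.1523]
ee_rot: [3.141, 0.003, 0.338]
contact_force: [-8.5, -9.8, 0.7]
opening: 0.273
grip_force: 60.1
```

```bash
python3 -m inch '[0.0039,-0.0044,-0.0003,0,0,0,0.0044,-0.0033,-0.0003,0,0,0,0.0041,-0.0037,-0.0003,0,0,0]'; python3 -m inch '[0.0037,-0.0041,-0.0003,0,0,0,0.0033,-0.0044,-0.0003,0,0,0]';python3 -m inch '[0,0,0,0,0,0]'
```

```text
t: 5.28
tcp_pos: [0.5657, 0.2342, 0.1515]
ee_rot: [-3.14, 0.002, 0.339]
contact_force: [-8.8, 0.9, -0.8]
opening: 0.272
grip_force: 60.1
t: 5.52
tcp_pos: [0.5724, 0.2257, 0.1509]
ee_rot: [-3.14, 0.003, 0.339]
contact_force: [-11.8, 1.5, 1.0]
opening: 0.272
grip_force: 60.2
t: 5.65
tcp_pos: [0.5726, 0.2253, 0.1509]
ee_rot: [-3.141, 0.002, 0.339]
contact_force: [-7.8, -1.9, -0.0]
opening: 0.273
grip_force: 60.1
```

```bash
python3 -m inch '[0.002,-0.0052,-0.0003,0,0,0,0.0023,-0.005,-0.0003,0,0,0]'; python3 -m inch '[0.0018,-0.0052,-0.0003,0,0,0]';python3 -m inch '[0.0013,-0.0053,-0.0003,0,0,0,0.0008,-0.0054,-0.0003,0,0,0]';python3 -m inch '[0,0,0,0,0,0]'
```

```text
t: 5.9
tcp_pos: [0.5771, 0.2159, 0.1504]
ee_rot: [-3.14, 0.001, 0.339]
contact_force: [-7.0, 5.7, -1.3]
opening: 0.271
grip_force: 59.9
t: 6.02
tcp_pos: [0.5788, 0.2107, 0.1501]
ee_rot: [-3.14, 0.001, 0.339]
contact_force: [-7.6, 6.2, -0.0]
opening: 0.274
grip_force: 59.9
t: 6.28
tcp_pos: [0.5807, 0.2001, 0.1495]
ee_rot: [-3.139, 0.002, 0.339]
contact_force: [-9.9, 6.4, -0.4]
opening: 0.273
grip_force: 60.1
t: 6.4
tcp_pos: [0.5807, 0.1997, 0.1494]
ee_rot: [-3.14, 0.002, 0.339]
contact_force: [-7.8, 3.3, -0.6]
opening: 0.274
grip_force: 60.1
```

```bash
for i in 1; do python3 -m inch '[-0.0008,-0.0055,-0.0003,0,0,0]';python3 -m inch '[-0.0003,-0.0055,-0.0003,0,0,0]';python3 -m inch '[-0.0009,-0.0054,-0.0003,0,0,0]'; python3 -m inch '[0,0,0,0,0,0]'; done | grep -E "tcp|force"
python3 - <<'E'
from h import *
b=manip.read_camera("side")[:,:,::-1];cv2.imwrite("pics/side1.png",b)
a=cv2.imread("pics/side0.png")
c=np.hstack([cv2.resize(x[320:395,215:295],None,fx=5,fy=5,interpolation=2) for x in(a,b)])
cv2.imwrite("pics/cmp1.png",cv2.convertScaleAbs(c,alpha=1.8,beta=20))
E
```

```text
tcp_pos: [0.5805, 0.1949, 0.1493]
contact_force: [0.1, 9.0, -2.5]
grip_force: 60.0
tcp_pos: [0.5802, 0.1893, 0.149]
contact_force: [-3.2, 9.3, -2.2]
grip_force: 59.9
tcp_pos: [0.5793, 0.1839, 0.1487]
contact_force: [-3.0, 9.2, -1.7]
grip_force: 60.0
tcp_pos: [0.5791, 0.1835, 0.1487]
contact_force: [-3.2, 5.1, -2.5]
grip_force: 59.9
```

View pics/cmp1.png

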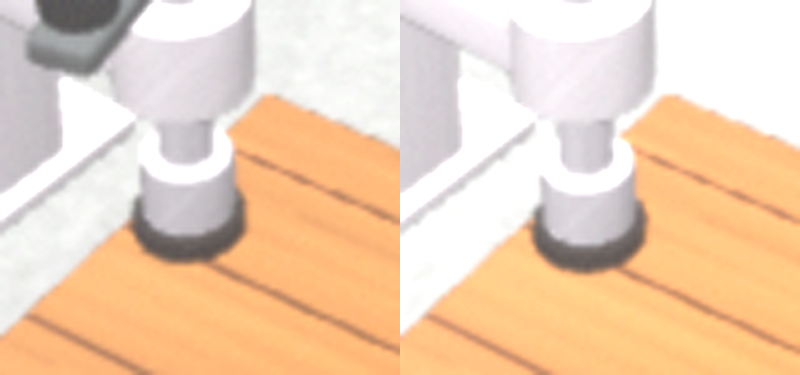

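The compare view shows the pad underside moved from about y=262 to y=270 in the crop (5× scale), i.e. about 1.6–2 px lower, and it now sits against the board. I'll measure the shift at sub-pixel level.

```bash
cat >> h.py <<'E'
def shifts(fa,fb):
    a=cv2.imread(fa,0).astype(np.float32);b=cv2.imread(fb,0).astype(np.float32)
    for nm,(y0,y1,x0,x1) in dict(pad=(354,376,240,266),collar=(343,360,241,264),board=(370,420,240,330),frame=(300,340,232,268)).items():
        t=a[y0:y1,x0:x1];s=b[y0-6:y1+10,x0-4:x1+4]
        T=cv2.resize(t,None,fx=8,fy=8,interpolation=2);S=cv2.resize(s,None,fx=8,fy=8,interpolation=2)
        r=cv2.matchTemplate(S,T,cv2.TM_CCOEFF_NORMED);_,v,_,l=cv2.minMaxLoc(r);print(nm,l[0]/8-4,l[1]/8-6,round(v,3))
E
python3 - <<'E'
from h import *
shifts("pics/side0.png","pics/side1.png")
p=manip.camera_params("side");W=np.linalg.inv(p["pose"])
pr=lambda q:(lambda c:(p["mtx"]@c/c[2])[:2])((W@[*q,1])[:3])
print("px per 1mm drop",(pr([.527,.196,.022])-pr([.527,.196,.032]))/10)
E
```

```text
pad 0.125 1.875 0.976
collar 0.125 2.0 0.975
board 2.125 1.125 0.944
frame 4.0 -1.625 0.422
px per 1mm drop [0.02212586 0.51919621]
```

```bash
(python3 -m inch '[-0.0018,-0.0053,-0.0005,0,0,0,-0.0019,-0.0051,-0.0004,0,0,0,-0.0024,-0.0049,-0.0003,0,0,0]'; python3 -m inch '[-0.0029,-0.0047,-0.0003,0,0,0,-0.0034,-0.0043,-0.0003,0,0,0]';python3 -m inch '[0,0,0,0,0,0]') | grep -E "tcp|force"
```

```text
tcp_pos: [0.5734, 0.1689, 0.1478]
contact_force: [-2.0, 10.8, -0.8]
grip_force: 60.2
tcp_pos: [0.5672, 0.16, 0.1472]
contact_force: [-0.4, 12.8, -0.9]
grip_force: 60.1
tcp_pos: [0.5669, 0.1597, 0.1472]
contact_force: [-3.5, 8.2, -0.3]
grip_force: 60.2
```

```bash
(python3 -m inch '[-0.0045,-0.0034,-0.0003,0,0,0,-0.0042,-0.0036,-0.0003,0,0,0,-0.0045,-0.0031,-0.0003,0,0,0]'; python3 -m inch '[-0.0048,-0.0027,-0.0003,0,0,0]';python3 -m inch '[-0.005,-0.0022,-0.0003,0,0,0]';python3 -m inch '[0,0,0,0,0,0]') | grep -E "tcp|force"
python3 - <<'E'
from h import *
cv2.imwrite("pics/side2.png",manip.read_camera("side")[:,:,::-1])
shifts("pics/side0.png","pics/side2.png");shifts("pics/side1.png","pics/side2.png")
E
```

```text
tcp_pos: [0.5546, 0.1495, 0.1464]
contact_force: [5.7, 10.5, -2.4]
grip_force: 59.9
tcp_pos: [0.5499, 0.1468, 0.1461]
contact_force: [6.4, 10.5, -3.6]
grip_force: 59.9
tcp_pos: [0.5449, 0.1447, 0.1458]
contact_force: [7.9, 9.9, -3.1]
grip_force: 59.8
tcp_pos: [0.5445, 0.1445, 0.1458]
contact_force: [3.3, 7.8, -2.1]
grip_force: 59.9
pad 0.125 1.875 0.976
collar 0.125 2.0 0.974
board 2.125 1.125 0.944
frame 4.0 -0.875 0.361
pad 0.0 0.0 0.999
collar 0.0 0.0 0.999
board 0.0 0.0 0.997
frame 0.25 0.375 0.918
```

The pad hasn't moved between 1.8 and 2.8 rad of turning, so touch came at about 1.2 rad. The moving force is now about 10.8 N, which is the snug value. I'll release and retreat.

```bash
(python3 -m inch '[-0.0003,0.0008,0,0,0,0,0,0,0,0,0,0]'; python3 -m inch '[0,0,0,0,0,0,0,0,0,0,0,0,0,0,0,0,0,0,0,0,0,0,0,0,0,0,0,0,0,0]' 0.0854;python3 -m inch '[0,0,0.02,0,0,0,0,0,0.03,0,0,0,0,0,0.03,0,0,0,0,0,0.03,0,0,0,0,0,0,0,0,0]';python3 -m inch '[-0.03,-0.04,0,0,0,0,-0.03,-0.04,0,0,0,0,-0.03,-0.04,0,0,0,0,-0.02,-0.04,0,0,0,0,0,0,0,0,0,0]') | grep -E "t:|tcp|force|open"
python3 - <<'E'
from h import *
for n in("side","top"): cv2.imwrite(f"pics/{n}3.png",manip.read_camera(n)[:,:,::-1])
shifts("pics/side0.png","pics/side3.png")
c=np.vstack([cv2.imread("pics/top3.png")[100:390,60:500],cv2.imread("pics/side3.png")[170:480,150:590]])
cv2.imwrite("pics/fin.png",c)
E
```

```text
t: 8.75
tcp_pos: [0.5445, 0.1447, 0.1458]
ee_rot: [-3.141, -0.002, 0.339]
contact_force: [4.3, 2.1, -1.6]
opening: 0.276
grip_force: 60.0
t: 9.38
tcp_pos: [0.5439, 0.1445, 0.1456]
ee_rot: [-3.141, 0.0, 0.339]
contact_force: [-0.1, -0.8, 0.5]
opening: 1.001
grip_force: 0.0
t: 10.0
tcp_pos: [0.5445, 0.1446, 0.2579]
ee_rot: [3.141, -0.004, 0.339]
contact_force: [0.1, -0.7, 0.1]
opening: 0.999
grip_force: 0.0
t: 10.62
tcp_pos: [0.4328, -0.0173, 0.2552]
ee_rot: [3.141, 0.0, 0.336]
contact_force: [1.1, -0.2, -0.1]
opening: 1.001
grip_force: 0.0
pad 0.125 1.875 0.976
collar 0.125 2.0 0.974
board 2.125 1.125 0.943
frame 4.0 -0.875 0.361
```

View pics/fin.png

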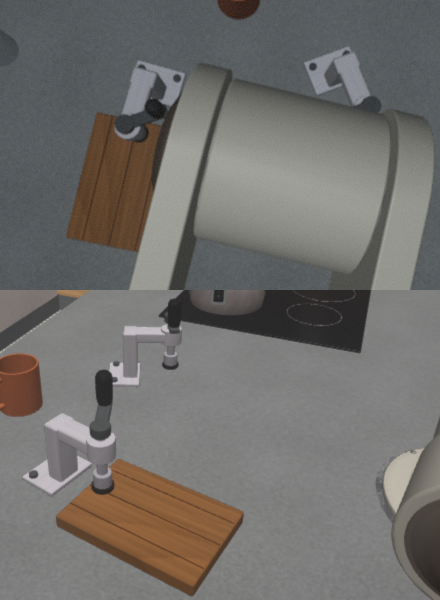

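The final view shows the crank carried round, with the knob at about top (215,208), the board still in place and the spare clamp untouched. I'll check the knob projection and the board shift in numbers.

Run:
```python
from h import *
p=manip.camera_params("top");W=np.linalg.inv(p["pose"])
pr=lambda q:(lambda c:(p["mtx"]@c/c[2])[:2].round(1))((W@[*q,1])[:3])
print("expected knob top px",pr([.5445,.1445,.181]),"if start",pr([.527,.250,.19]))
def m(f):
    h=cv2.cvtColor(cv2.imread(f),cv2.COLOR_BGR2HSV);k=cv2.inRange(h,(5,100,40),(18,255,255));k[:330]=0;k[:,:190]=0
    k=cv2.morphologyEx(k,cv2.MORPH_CLOSE,np.ones((7,7)));c=max(cv2.findContours(k,0,2)[0],key=cv2.contourArea)[:,0]
    print(f,[c[i].tolist() for i in(c[:,0].argmin(),c[:,0].argmax(),c[:,1].argmax())],c.mean(0).round(1))
for i in "013":m(f"pics/side{i}.png")
```

```text
expected knob top px [211.8 206.2] if start [134.6 215.2]
pics/side0.png [[207, 395], [392, 395], [339, 474]] [305.7 407.3]
pics/side1.png [[207, 395], [392, 395], [339, 474]] [306.9 407.4]
pics/side3.png [[207, 395], [392, 395], [339, 474]] [305.8 407.1]
```

The board hasn't moved, and the knob is within about 3 px of where it should be.

```bash
python3 -c "
from station import manip
print(manip.job_done())"
```

```text
the job is handed in; nothing more can be done
None
```

I turned the board clamp's crank about 2.8 rad clockwise, roughly 1.6 rad (a quarter turn) past an estimated touch at 1.2 rad, ending at a snug 10.8 N hand force, then let go and handed the job in at about 10.7 s; the board did not shift in the images and the arm never touched the other clamp.

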